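Re-rack marked housings in reverse order

ROBOT

A 7-joint arm with a two-finger parallel gripper is mounted at the origin on the work surface. World frame = base frame: x ahead of the robot, y to its left, z up, the work surface at z = 0. Lengths are in m, angles in degrees, forces in N, time in s.
With the tool pointing down it reaches from about 0.35 to 0.775 m from the base axis. Payload 3.1 kg.
Tool frame: the origin (TCP) lies on the centre line of the jaws, within the pads' length; the fingertips stand 17 mm ahead of it and the grasp point (between the pads) lies 2 mm behind it (robot.tip_reach is the distance from the TCP to the fingertips, in m); z points along the fingers, y is the line along which they close (so a half turn about z gives the same grasp; the last joint's range is limited). The gripper opens to 85 mm and grips with 20 to 120 N. Pads are 22 mm wide; open, the fingers measure 114 mm over their backs; the gripper's body (76 mm by 85 mm) begins 54 mm behind the grasp point. The pads swing forward as they close: fully open they stand 13 mm farther back than shut.
Start: joints at [-75.556, 17.813, 0.802, 86.603, -0.252, 75.585, -1.558], TCP at [0.159, 0.526, 0.248] pointing down, gripper open.
Joint ranges: [-154.91, 154.91], [-16.99, 109.72], [-72.82, 74.43], [7.12, 147.25], [-82.49, 262.49], [11.32, 116.49], [-174.64, 174.64]. Speed limits (degrees/s): [159.86, 159.86, 180, 180, 180, 180, 180].

INTERFACE

Orientations are given as [roll, pitch, yaw] about the fixed x, y, z axes, in that order (R = Rz(yaw) Ry(pitch) Rx(roll)).
In Python, from station import robot, fingers, vision, workorder, recognise gives the robot as it stands. Calls block until the motion is done:
- robot.move_to(position, orientation): joint-space move of the TCP to a pose.
- robot.line_to(position, orientation=None, velocity=0.15, f_stop=None): straight line of the TCP; orientation=None keeps the orientation; velocity is the mean speed in m/s. With f_stop (N) it stops when the force on the tool has changed by that much, and returns True; else False.
- robot.move_j(angles): joint-space move.
- fingers.gripper_to(opening, force=None): opening from 0.0 (shut) to 1.0 (fully open); force is the grip in N (None keeps the last); returns when the fingers have stopped.
- robot.pause(seconds).
- robot.inverse_kinematics(position, orientation): joint angles nearest the present ones, or None.
- vision.grab_frame(name): name is "scene" or "top"; returns the picture (420x560x3 uint8, red, green, blue); there is no depth.
- vision.calibration(name): a dict with "mtx" (3x3 intrinsics, pixels), "k1" (the pictures are not rectified: a ray, as slopes to the right and down, at radius r is drawn at 1 + k1 r^2 times it, then the intrinsics apply), "extrinsics" (4x4, takes a point from world to camera coordinates). Camera axes: x right, y up, looking along -z (the intrinsics and any distortion apply to the point x, -y, -z); pixel columns grow to the right and rows downward; lengths in m; the calibration is good to about 2 mm. A picture is of the moment at which its call begins. calibration takes no time and is no camera call.
A pose or a line that the arm cannot do raises robot.PlanningError and nothing moves.
- workorder.close_job(): hands the job in; it is judged then, once.
Trained networks look in the newest picture that a camera, given by its name, has taken for a name from the list of things; names that differ only in an ending like _2 or _b are one class to them, and where a whole thing is asked for, a point or a joint stands for the part that bears it (a point fixed in the world has none). Each returns a list of dicts, best first, with "p" (0 to 1); they miss things now and then, are a little off and sometimes report something else, mostly with a low value. They report only what shows in the picture. A call takes as long as a camera call.
- recognise(label, camera): "rect" ([centre column, centre row, width, height] in pixels, round what is visible of it).
Readings, each from a call of its own:
- robot.current_time_s(): time.
- robot.current_joint_positions(): joint angles.
- robot.current_dq(): joint speeds.
- robot.current_joint_torque(): joint torques, N m.
- robot.current_tool_pos(): TCP position.
- robot.current_eef_rot(): TCP orientation.
- robot.current_contact_force(): force on the tool from outside, world axes, zero at the start.
- robot.current_torque(): the same for the moment, N m.
- robot.current_finger_gap(): opening from 0.0 (shut) to 1.0 (fully open).
- robot.current_gripper_force(): force on a finger pad.
Only numpy, scipy, OpenCV 4.12 (cv2) and the standard library are available. Lean on these libraries where they do the work, as an engineer would, in place of code of your own. Each camera call takes 0.05 s, during which the arm holds its last target. There are 200 camera calls.

TASK

Laser marking of this batch is finished: move all four capped black housings from the red tray to the green tray in reverse order, so that the one nearest the red tray's handle end ends up farthest from the green tray's handle end, and so on down the row. Keep them upright, and leave each one standing freely on the floor of its own pocket.

Things in the scene. Friction and masses are not known exactly. Their poses are not given: they have to be found in the camera images.
- red_tray: Red tray; a housing starts in each pocket. Fixed, 233 x 62 mm, walls 5 mm thick and 22 mm high (rim knobs to 27), floor 5 mm thick. Four open pockets, 53 x 52 mm, in a row along its x, centred at x = -85.5, -28.5, 28.5, 85.5 mm, y = 0. Origin: centre of underside, z up. A low steel handle (20 mm high, out to x = 144 mm) marks its +x end, the end away from the robot.
- green_tray: Green tray, empty at the start, left or right of the red one. Fixed, 233 x 62 mm, walls 5 mm thick and 22 mm high (rim knobs to 27), floor 5 mm thick. Four open pockets, 53 x 52 mm, in a row along its x, centred at x = -85.5, -28.5, 28.5, 85.5 mm, y = 0. Origin: centre of underside, z up. A low steel handle (20 mm high, out to x = 144 mm) marks its +x end, the end away from the robot.
- housing_white: Loose upright black sensor housing with a white cap, 80 to 160 g. Round body 34 mm in diameter up to 52 mm; cap 29 mm in diameter from 56 to 72 mm (its top). Origin: centre of underside (5 mm above the table in a pocket), z up. Fingers closing across the row (the tray's y) on the black body clear the walls and the neighbours, which stand 57 mm apart.
- housing_blue: Loose upright black sensor housing with a blue cap, 80 to 160 g. Round body 34 mm in diameter up to 52 mm; cap 29 mm in diameter from 56 to 72 mm (its top). Origin: centre of underside (5 mm above the table in a pocket), z up. Fingers closing across the row (the tray's y) on the black body clear the walls and the neighbours, which stand 57 mm apart.
- housing_yellow: Loose upright black sensor housing with a yellow cap, 80 to 160 g. Round body 34 mm in diameter up to 52 mm; cap 29 mm in diameter from 56 to 72 mm (its top). Origin: centre of underside (5 mm above the table in a pocket), z up. Fingers closing across the row (the tray's y) on the black body clear the walls and the neighbours, which stand 57 mm apart.
- housing_purple: Loose upright black sensor housing with a purple cap, 80 to 160 g. Round body 34 mm in diameter up to 52 mm; cap 29 mm in diameter from 56 to 72 mm (its top). Origin: centre of underside (5 mm above the table in a pocket), z up. Fingers closing across the row (the tray's y) on the black body clear the walls and the neighbours, which stand 57 mm apart.
- tag_white: Fixed white tag, 34 x 12 mm, 25 mm high, outside the red tray's long -y wall. It stays there and marks the pocket where the white-capped housing starts, whose centre is 37.5 mm from the tag along +y. Origin: centre of its underside; axes parallel to the red tray's.
- tag_blue: Fixed blue tag, 34 x 12 mm, 25 mm high, outside the red tray's long -y wall. It stays there and marks the pocket where the blue-capped housing starts, whose centre is 37.5 mm from the tag along +y. Origin: centre of its underside; axes parallel to the red tray's.
- tag_yellow: Fixed yellow tag, 34 x 12 mm, 25 mm high, outside the red tray's long -y wall. It stays there and marks the pocket where the yellow-capped housing starts, whose centre is 37.5 mm from the tag along +y. Origin: centre of its underside; axes parallel to the red tray's.
- tag_purple: Fixed purple tag, 34 x 12 mm, 25 mm high, outside the red tray's long -y wall. It stays there and marks the pocket where the purple-capped housing starts, whose centre is 37.5 mm from the tag along +y. Origin: centre of its underside; axes parallel to the red tray's.

How it is judged (in metres and radians):
At the end, for the whole second after the job is handed in: Each housing is in the green pocket whose x in the green tray is minus the x of its starting pocket in the red tray (see its tag): within 13 mm of the pocket centre in x and y, underside within 5 mm of the floor, tilt under 0.12 rad, under 20 mm/s, fingers off (((x of tag_white in the frame of red_tray between -0.0955 and -0.0755 m and x of housing_white in the frame of green_tray between 0.0725 and 0.0985 m) or (x of tag_white in the frame of red_tray between -0.0385 and -0.0185 m and x of housing_white in the frame of green_tray between 0.0155 and 0.0415 m) or (x of tag_white in the frame of red_tray between 0.0185 and 0.0385 m and x of housing_white in the frame of green_tray between -0.0415 and -0.0155 m) or (x of tag_white in the frame of red_tray between 0.0755 and 0.0955 m and x of housing_white in the frame of green_tray between -0.0985 and -0.0725 m)) and y of housing_white in the frame of green_tray between -0.013 and 0.013 m and z of housing_white in the frame of green_tray between 0 and 0.01 m and angle between each of housing_white, housing_blue, housing_yellow, housing_purple's own z axis and vertical below 0.12 rad and linear speed of each of housing_white, housing_blue, housing_yellow, housing_purple below 0.02 m/s and contact force between each of housing_white, housing_blue, housing_yellow, housing_purple and the fingers below 0.1 N and ((x of tag_blue in the frame of red_tray between -0.0955 and -0.0755 m and x of housing_blue in the frame of green_tray between 0.0725 and 0.0985 m) or (x of tag_blue in the frame of red_tray between -0.0385 and -0.0185 m and x of housing_blue in the frame of green_tray between 0.0155 and 0.0415 m) or (x of tag_blue in the frame of red_tray between 0.0185 and 0.0385 m and x of housing_blue in the frame of green_tray between -0.0415 and -0.0155 m) or (x of tag_blue in the frame of red_tray between 0.0755 and 0.0955 m and x of housing_blue in the frame of green_tray between -0.0985 and -0.0725 m)) and y of housing_blue in the frame of green_tray between -0.013 and 0.013 m and z of housing_blue in the frame of green_tray between 0 and 0.01 m and ((x of tag_yellow in the frame of red_tray between -0.0955 and -0.0755 m and x of housing_yellow in the frame of green_tray between 0.0725 and 0.0985 m) or (x of tag_yellow in the frame of red_tray between -0.0385 and -0.0185 m and x of housing_yellow in the frame of green_tray between 0.0155 and 0.0415 m) or (x of tag_yellow in the frame of red_tray between 0.0185 and 0.0385 m and x of housing_yellow in the frame of green_tray between -0.0415 and -0.0155 m) or (x of tag_yellow in the frame of red_tray between 0.0755 and 0.0955 m and x of housing_yellow in the frame of green_tray between -0.0985 and -0.0725 m)) and y of housing_yellow in the frame of green_tray between -0.013 and 0.013 m and z of housing_yellow in the frame of green_tray between 0 and 0.01 m and ((x of tag_purple in the frame of red_tray between -0.0955 and -0.0755 m and x of housing_purple in the frame of green_tray between 0.0725 and 0.0985 m) or (x of tag_purple in the frame of red_tray between -0.0385 and -0.0185 m and x of housing_purple in the frame of green_tray between 0.0155 and 0.0415 m) or (x of tag_purple in the frame of red_tray between 0.0185 and 0.0385 m and x of housing_purple in the frame of green_tray between -0.0415 and -0.0155 m) or (x of tag_purple in the frame of red_tray between 0.0755 and 0.0955 m and x of housing_purple in the frame of green_tray between -0.0985 and -0.0725 m)) and y of housing_purple in the frame of green_tray between -0.013 and 0.013 m and z of housing_purple in the frame of green_tray between 0 and 0.01 m); the robot touches nothing.
It fails at once if a housing is tipped by more than 0.6 rad (about 35 degrees) (angle between any of housing_white, housing_blue, housing_yellow, housing_purple's own z axis and vertical above 0.6 rad).
It also fails if it takes over 125 s, if anything falls off the work surface, if the arm or the gripper's body presses on something with over 40 N, if the wrist force passes 120 N, or if a joint passes its speed limit or range.

## Working session

There is one attempt and no reset: what is moved stays moved. The work goes in short steps, each a Python script; the robot and the scene stay as the last script left them, time stands still between calls to the robot, and variables do not carry over. Pictures are saved under pics/ and viewed, at most 14 in all, crops included, and the job is handed in when it is done.

```bash
ls; mkdir -p pics
python3 - <<'E'
from station import robot, fingers, vision, workorder, recognise
import cv2
print(robot.current_time_s(),robot.current_eef_rot(),robot.current_tool_pos())
for n in("top","scene"):
    cv2.imwrite(f"pics/{n}0.png",vision.grab_frame(n)[:,:,::-1])
    c=vision.calibration(n);print(n,c)
    for l in ["red_tray","green_tray"]+[a+b for a in("tag_","housing_") for b in("white","blue","yellow","purple")]:
        print(l,[([round(v) for v in d["rect"]],round(d["p"],2)) for d in recognise(l,n)][:2])
E
```

```text
pics
0.0 [-1.79867656e+02  4.78518076e-03  1.63170753e+02] [0.15905692 0.52577748 0.24725855]
top {'mtx': array([[407.69472323,   0.        , 277.22766418],
       [  0.        , 407.69472323, 209.78530619],
       [  0.        ,   0.        ,   1.        ]]), 'k1': -0.009928670458630742, 'extrinsics': array([[ 0.01879977, -0.99982079, -0.00222859, -0.03927756],
       [ 0.97862806,  0.01794466,  0.20485387, -0.54225713],
       [-0.20477717, -0.00603217,  0.97879003, -0.61953012],
       [ 0.        ,  0.        ,  0.        ,  1.        ]])}
red_tray [([344, 206, 48, 143], 0.95)]
green_tray [([133, 203, 41, 146], 0.71)]
tag_white [([366, 228, 10, 21], 0.79), ([368, 198, 10, 21], 0.64)]
tag_blue []
tag_yellow [([363, 259, 14, 20], 0.76)]
tag_purple [([368, 163, 9, 22], 0.48)]
housing_white [([346, 225, 20, 27], 0.7)]
housing_blue [([352, 189, 25, 28], 0.81)]
housing_yellow [([342, 260, 25, 22], 0.92)]
housing_purple [([354, 159, 23, 33], 0.9)]
scene {'mtx': array([[511.39574881,   0.        , 274.58710087],
       [  0.        , 511.39574881, 208.77671512],
       [  0.        ,   0.        ,   1.        ]]), 'k1': -0.12862235438438638, 'extrinsics': array([[-0.09478439,  0.9952878 , -0.02044772,  0.08642257],
       [-0.58389714, -0.03894695,  0.81089288,  0.28782067],
       [ 0.80627542,  0.08879935,  0.58483726, -1.28986549],
       [ 0.        ,  0.        ,  0.        ,  1.        ]])}
red_tray [([197, 189, 5, 8], 0.19)]
green_tray [([440, 240, 77, 110], 0.66)]
tag_white [([174, 230, 6, 13], 0.21)]
tag_blue [([174, 229, 2, 10], 0.56)]
tag_yellow []
tag_purple [([169, 249, 17, 20], 0.65)]
housing_white [([212, 197, 21, 47], 0.92), ([218, 176, 23, 42], 0.37)]
housing_blue [([196, 216, 26, 40], 0.75)]
housing_yellow [([217, 177, 24, 43], 0.94)]
housing_purple [([188, 236, 30, 49], 0.75), ([196, 191, 8, 8], 0.45)]
```

Run:
```python
import cv2
a=cv2.imread("pics/top0.png")[100:310,80:420]
cv2.imwrite("pics/topc.png",cv2.resize(a,None,fx=2.35,fy=2.35,interpolation=cv2.INTER_CUBIC))
```

```text
(no output)
```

View pics/topc.png

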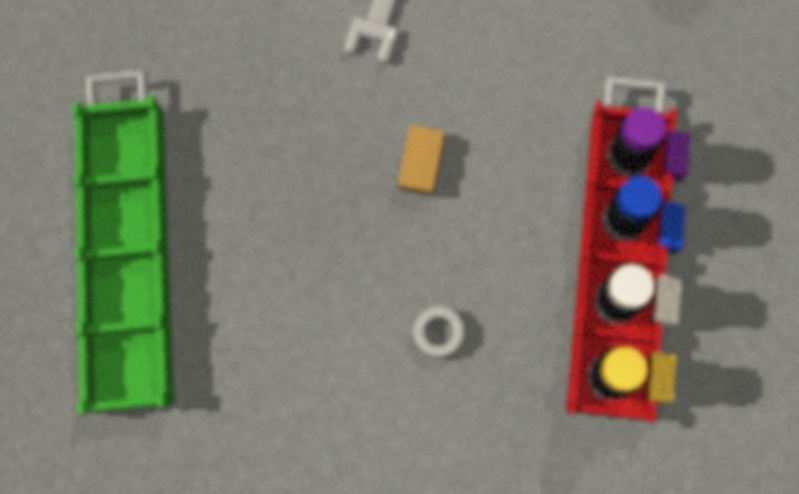

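View pics/scene0.png

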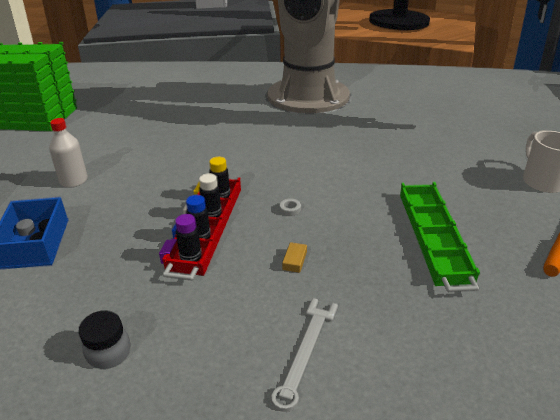

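The top view shows the red tray right, with purple, blue, white and yellow housings from the handle end (crop x≈625–640, y≈130/197/287/368). The empty green tray is at left (crop x≈120), with both handles at the top. The scene view agrees, and its loose items lie between the trays. Next I fit the poses by matching silhouettes in both cameras.

```bash
cat > meas.py <<'E'
import cv2, numpy as np
from scipy.optimize import minimize
from station import vision
def proj(P,c):
    q=(c["extrinsics"]@np.c_[P,np.ones(len(P))].T)[:3]
    s=np.array([q[0],-q[1]])/-q[2]; s=s*(1+c["k1"]*(s**2).sum(0))
    return (c["mtx"]@np.vstack([s,np.ones(s.shape[1])]))[:2].T
S=8
def fill(p,shape=(420,560)):
    m=np.zeros(shape,np.uint8)
    cv2.fillConvexPoly(m,np.round((cv2.convexHull(p.astype(np.float32))[:,0])*2**S).astype(np.int32),1,shift=S)
    return m
BOX=np.array([[x,y,z] for x in(-.1165,.1165) for y in(-.031,.031) for z in(0,.022)])
def place(P,x,y,a):
    R=np.array([[np.cos(a),-np.sin(a),0],[np.sin(a),np.cos(a),0],[0,0,1]]); return P@R.T+[x,y,0]
def mask(img,name):
    h,s,v=cv2.split(cv2.cvtColor(img,cv2.COLOR_RGB2HSV)); h=h.astype(int)
    lo={"red":((h<6)|(h>174))&(s>150)&(v>60),"green":(h>50)&(h<70)&(s>120),"blue":(h>105)&(h<122)&(s>150)&(v>70),
        "yellow":(h>20)&(h<32)&(s>130)&(v>150),"purple":(h>135)&(h<160)&(s>120)&(v>90),"white":(s<40)&(v>200)}[name]
    return lo.astype(np.uint8)
def comp(m,near,rad=25):
    n,l,st,c=cv2.connectedComponentsWithStats(m); 
    ok=[i for i in range(1,n) if np.hypot(*(c[i]-near))<rad and st[i,4]>25]
    return (l==max(ok,key=lambda i:st[i,4])) if ok else None
def ball(uv,c,z):
    f=lambda p: proj(np.array([[p[0],p[1],z]]),c)[0]-uv
    from scipy.optimize import fsolve
    return fsolve(f,[.5,0])
def fit_tray(frames,name,x0,cams=("top","scene")):
    H={}
    for n in cams:
        m=cv2.morphologyEx(mask(frames[n],name),cv2.MORPH_OPEN,np.ones((2,2),np.uint8))
        u0=proj(np.array([[*x0[:2],0.01]]),vision.calibration(n))[0]
        yy,xx=np.nonzero(m); k=np.hypot(xx-u0[0],yy-u0[1])<95
        H[n]=fill(np.c_[xx,yy][k].astype(float))
    def cost(p):
        t=0
        for n in cams:
            r=fill(proj(place(BOX,*p),vision.calibration(n))); t+=(r^H[n]).sum()/H[n].sum()
        return t
    r=min((minimize(cost,x0+d,method="Nelder-Mead",options=dict(initial_simplex=[x0+d,x0+d+[.02,0,0],x0+d+[0,.02,0],x0+d+[0,0,.1]],xatol=1e-4)) for d in(0,np.array([.004,.003,.03]),np.array([-.004,-.003,-.03]))),key=lambda r:r.fun)
    return r.x,r.fun
t=np.linspace(0,2*np.pi,40)
CAP=np.vstack([np.c_[.0145*np.cos(t),.0145*np.sin(t),0*t+z] for z in(.061,.077)])
def cap(img,name,cam,near):
    c=vision.calibration(cam); m=comp(mask(img,name),near)
    if m is None: return None
    yy,xx=np.nonzero(m); u=np.array([(xx.min()+xx.max())/2,(yy.min()+yy.max())/2]); u=np.array([xx.mean(),yy.mean()])
    p=ball(u,c,.07)
    for _ in range(4):
        r=fill(proj(CAP+[p[0],p[1],0],c)); ry,rx=np.nonzero(r)
        p=p+ball(u,c,.07)-ball([rx.mean(),ry.mean()],c,.07)
    return p,int(m.sum()),int(r.sum())
E
cat > m1.py <<'E'
from meas import *
fr={n:cv2.imread(f"pics/{n}0.png")[:,:,::-1].copy() for n in("top","scene")}
ct=vision.calibration("top")
for name,uv in(("red",(344,206)),("green",(133,206))):
    b=ball(uv,ct,.015); x0=np.array([*b,-.05 if name=="red" else .0])
    for cams in(("top",),("scene",),("top","scene")): 
        p,f=fit_tray(fr,name,x0,cams); print(name,cams,p.round(4),round(f,3))
    T=p
    if name=="red":
        near=dict(white=((348,222),(208,184)),blue=((351,184),(196,204)),yellow=((345,257),(218,164)),purple=((353,155),(186,224)))
        for k,v in near.items():
            for i,n in enumerate(("top","scene")):
                r=cap(fr[n],k,n,v[i]); 
                if r:
                    q=r[0]; d=place(np.array([[*(q-p[:2]),0]]),0,0,-p[2])[0]
                    print(k,n,q.round(4),r[1:],"in tray",d[:2].round(4))
E
python3 m1.py
```

```text
red ('top',) [ 0.5526 -0.1502 -0.0928] 0.017
red ('scene',) [ 0.5549 -0.1475 -0.0925] 0.22
red ('top', 'scene') [ 0.5532 -0.1486 -0.0881] 0.293
white top [ 0.5229 -0.1442] (218, 318) in tray [-0.0305  0.0017]
white scene [ 0.5101 -0.1491] (101, 294) in tray [-0.0429 -0.0043]
blue top [ 0.5851 -0.1501] (259, 318) in tray [0.0319 0.0013]
blue scene [ 0.5845 -0.1529] (292, 350) in tray [ 0.0315 -0.0015]
yellow top [ 0.4656 -0.138 ] (264, 332) in tray [-0.0882  0.0029]
yellow scene [ 0.4586 -0.1399] (157, 269) in tray [-0.0949  0.0003]
purple top [ 0.6379 -0.1549] (240, 315) in tray [0.0849 0.0012]
purple scene [ 0.6318 -0.1565] (255, 384) in tray [ 0.079  -0.0009]
green ('top',) [0.5509 0.2279 0.1198] 0.021
green ('scene',) [0.5499 0.2287 0.1194] 0.04
green ('top', 'scene') [0.5514 0.2286 0.121 ] 0.067
```

```bash
cat > m2.py <<'E'
from meas import *
import meas, json
fr=cv2.imread("pics/top0.png")[:,:,::-1].copy()
near=dict(purple=(353,155),blue=(351,184),white=(348,222),yellow=(345,257))
full=meas.CAP; out={}
RED=np.array([.5528,-.1498,-.0925])
for k,v in near.items():
    a,n,nf=cap(fr,k,"top",v); meas.CAP=full[40:]; b,n,nd=cap(fr,k,"top",v); meas.CAP=full
    w=np.clip((n-nd)/(nf-nd),0,1); q=w*a+(1-w)*b
    d=place(np.array([[*(q-RED[:2]),0]]),0,0,-RED[2])[0]
    out[k]=q.tolist(); print(k,a.round(4),b.round(4),q.round(4),"in tray",d[:2].round(4),n,nd,nf)
json.dump(out,open("caps.json","w"))
from station import robot
for y in(-.0925,.12):
  for o in(0,180):
    P=[.635,-.155,.047] if y<0 else [.636,.239,.047]
    print(y,o,robot.inverse_kinematics(P,[180,0,np.degrees(y)+o]))
E
python3 m2.py
```

```text
purple [ 0.6379 -0.1549] [ 0.6347 -0.1535] [ 0.6347 -0.1535] in tray [0.0819 0.0039] 240 253 315
blue [ 0.5851 -0.1501] [ 0.5831 -0.1488] [ 0.5831 -0.1488] in tray [0.0301 0.0037] 259 268 318
white [ 0.5229 -0.1442] [ 0.5217 -0.143 ] [ 0.5217 -0.143 ] in tray [-0.0316  0.0039] 218 281 318
yellow [ 0.4656 -0.138 ] [ 0.4651 -0.1371] [ 0.4651 -0.1371] in tray [-0.0885  0.0045] 264 295 332
-0.0925 0 [-17.58519706  48.63477324  51.05428995  84.23374207 -39.62663643
  66.23563084 -55.15996165]
-0.0925 180 [-12.53484627  44.90829436  40.99014141  84.01901562 -31.35708385
  62.858657   119.31076379]
0.12 0 [-43.03250308  46.2293529   36.29223324  78.85803918 -28.37864058
  64.06307093 -85.93175268]
0.12 180 [-30.3830321   42.36692564  13.93413082  78.2347462  -10.72592289
  60.68221492  82.17921892]
```

```bash
cat > act.py <<'E'
from meas import *
from station import robot, fingers
import json
RED=np.array([.5528,-.1498,-.0925]); GREEN=np.array([.5512,.2284,.120])
X=dict(purple=.0855,blue=.0285,white=-.0285,yellow=-.0855)
caps=json.load(open("caps.json")); Z=.047; H=.145
def cycle(k,grip=40):
    q=np.array(caps[k])-[0,.001]; o=[180,0,np.degrees(RED[2])]
    g=place(np.array([[-X[k],0,0]]),*GREEN)[0]; og=[180,0,np.degrees(GREEN[2])]
    robot.move_to([*q,H],o); fingers.gripper_to(1.0)
    print(k,"down stop",robot.line_to([*q,Z],velocity=.12,f_stop=12),robot.current_tool_pos().round(4))
    fingers.gripper_to(0.0,grip); robot.pause(.2)
    gap=robot.current_finger_gap(); print("gap",gap,"F",robot.current_gripper_force())
    if gap<.25: raise SystemExit("nothing held")
    robot.line_to([*q,H+.01],velocity=.12)
    print("lifted gap",robot.current_finger_gap())
    robot.line_to([g[0],g[1],H+.01],og,velocity=.25)
    robot.line_to([g[0],g[1],Z+.015],velocity=.15)
    s=robot.line_to([g[0],g[1],Z-.001],velocity=.03,f_stop=4)
    print("place stop",s,robot.current_tool_pos().round(4),"gap",robot.current_finger_gap())
    fingers.gripper_to(1.0); robot.pause(.2)
    robot.line_to([g[0],g[1],H],velocity=.15)
    print("t",robot.current_time_s())
E
python3 - <<'E'
from act import *
cycle("purple")
cv2.imwrite("pics/top1.png",vision.grab_frame("top")[:,:,::-1]); cv2.imwrite("pics/scene1.png",vision.grab_frame("scene")[:,:,::-1])
E
```

```text
purple down stop False [ 0.6353 -0.155   0.048 ]
gap 0.37937876559943223 F 40.2514347655233
lifted gap 0.3780969669703284
place stop True [0.4662 0.2184 0.0475] gap 0.3815286532551067
t 11.625
```

View pics/scene1.png

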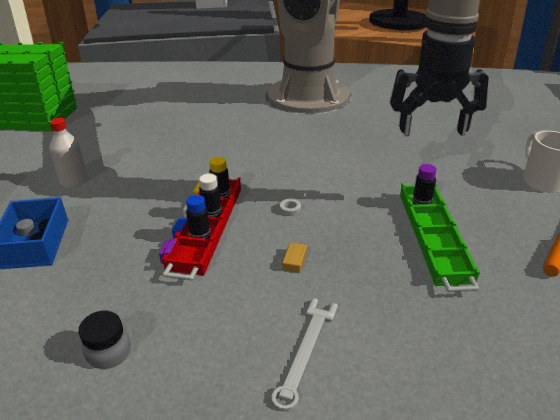

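The purple housing stands upright in the green pocket nearest the robot (pixel 426,185). Nothing else moved, and the cycle took 11.6 s. I carry on with the other three.

Run:
```python
from act import *
for k in("blue","white","yellow"): cycle(k)
p=robot.current_tool_pos(); robot.line_to([.45,0.03,.25],velocity=.2)
for n in("top","scene"): cv2.imwrite(f"pics/{n}2.png",vision.grab_frame(n)[:,:,::-1])
a=cv2.imread("pics/top2.png")[120:300,90:250]; b=cv2.imread("pics/scene2.png")[150:300,380:500]
f=lambda a:cv2.resize(a,(390,580 if a.shape[0]==180 else 480))
A=f(a);B=cv2.copyMakeBorder(f(b),0,100,0,0,cv2.BORDER_CONSTANT); cv2.imwrite("pics/fin.png",np.hstack([A,B]))
fr=cv2.imread("pics/top2.png")[:,:,::-1].copy()
for k in X:
    g=place(np.array([[-X[k],0,.069]]),*GREEN)
    r=cap(fr,k,"top",proj(g,vision.calibration("top"))[0])
    if r: print(k,place(np.array([[*(r[0]-GREEN[:2]),0]]),0,0,-GREEN[2])[0][:2].round(4),"want",-X[k])
```

```text
blue down stop False [ 0.5837 -0.1504  0.0479]
gap 0.3808919700884974 F 40.262909102020785
lifted gap 0.37906548186332306
place stop True [0.5228 0.2252 0.0476] gap 0.38182500653078233
t 20.6333
white down stop False [ 0.5223 -0.1445  0.0477]
gap 0.37968353977188735 F 39.94745498872362
lifted gap 0.3856972775139424
place stop True [0.5794 0.2319 0.0476] gap 0.3796619480953117
t 29.4917
yellow down stop False [ 0.4657 -0.1386  0.0476]
gap 0.3869955182051102 F 39.71295107156038
lifted gap 0.3822251768611816
place stop True [0.636  0.2387 0.0476] gap 0.38440654604283475
t 38.5417
```

View pics/fin.png

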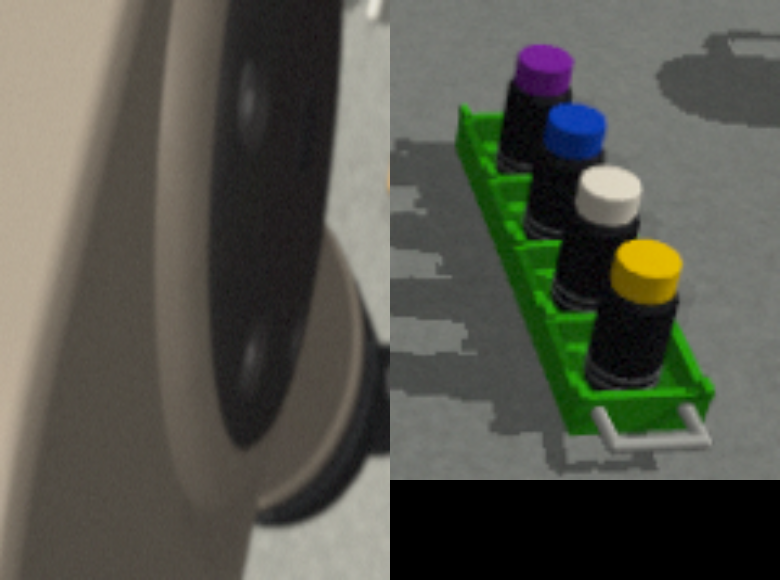

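In the scene view all four stand upright: purple, blue, white, yellow towards the handle. The arm blocks the top view, so I move it to its start pose and check the numbers from there.

Run:
```python
from act import *
robot.move_to([.40,.0,.30],robot.current_eef_rot()); robot.move_j([-75.556,17.813,.802,86.603,-.252,75.585,-1.558]); robot.pause(.5)
im=vision.grab_frame("top"); cv2.imwrite("pics/top3.png",im[:,:,::-1]); fr=im.copy()
for k in X:
    g=place(np.array([[-X[k],0,.069]]),*GREEN)
    r=cap(fr,k,"top",proj(g,vision.calibration("top"))[0])
    if r: print(k,place(np.array([[*(r[0]-GREEN[:2]),0]]),0,0,-GREEN[2])[0][:2].round(4),"want",-X[k])
cv2.imwrite("pics/fin2.png",cv2.resize(im[120:300,90:250,::-1],None,fx=3.2,fy=3.2))
print(robot.current_time_s(),robot.current_contact_force())
```

```text
purple [-0.0832  0.0023] want -0.0855
blue [-0.0257  0.0014] want -0.0285
white [0.0312 0.004 ] want 0.0285
yellow [0.0886 0.003 ] want 0.0855
43.4 [-0.26846099  0.20383809  0.12657054]
```

View pics/fin2.png

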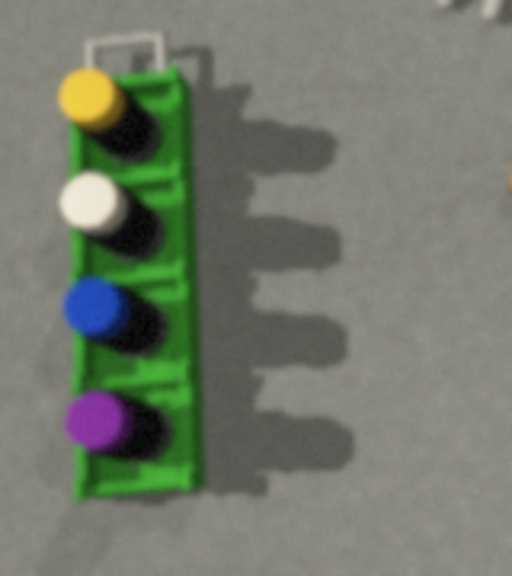

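All four housings stand within about 5 mm of their pocket centres (caps in the crop at x≈90–97, y≈97/203/306/420), upright and in reversed order.

```bash
python3 -c "
from station import workorder
print(workorder.close_job())"
```

```text
the job is handed in; nothing more can be done
None
```

I moved all four housings into the green tray in reverse order (yellow, white, blue, purple from the handle end), standing upright within about 5 mm of their pocket centres by the top camera, and handed the job in at about 43 s; the hand-in returned no verdict.

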